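Fetch the plank tray from under the ramp and build the landing step

TASK

Use the wooden hook to drag the tray of planks by its handle loop straight out from under the tipping ramp until the whole tray is well clear of the ramp's frame on the near side, without touching the tray or planks by hand before then and without pushing the ramp. Then build the landing step: stack all the planks from the tray flat in one square, flush pile, lengthwise along the cork mat and centred on it, on the mat at the side the ramp slopes down to. Stand the hook back on its grey pad the way it stood, and leave the other toys where they are.

Things in the scene. Friction and masses are not known exactly. Their poses are not given: they have to be found in the camera images.
- station: Fixed wooden portal frame carrying the ramp: two legs (50 x 20 mm, inner faces 340 mm apart) joined by a deck 50 mm deep (x), underside 125 mm, top 140 mm above the table. Origin: on the table midway between the legs; x points away from the robot through the frame (turned a few degrees), y to the left. The tray comes out along -x.
- ramp (a joint): Ramp: board 400 mm long (along the station's y), 46 mm wide, pivot 172 mm above the table, with an upright lever and heavy knob (top 147 mm above the pivot) that tips it fully to one side. Rad: +0.22 slopes down to the left (+y, mat_a), -0.22 down to the right (-y, mat_b). It may still be tipping in the first 2 s, then rests at its stop; a light push could tip it.
- tray: Loose pale tray, 80 (x) x 290 (y) mm, 0.35 kg; floor 8 mm thick, 5 mm lips (top at 14 mm) along front and back only. Origin: centre of underside; x away from the robot. In front (-x) a flat handle loop: cross bar along y at x = -87 to -77 mm, 2 to 16 mm above the table. The opening to hook into spans x -77 to -40, y -40 to 40 mm. It starts under the ramp, origin within 12 mm of the station's in x. Pull: 2 to 6 N.
- plank1: One of up to five identical flat dark wooden planks, 64 x 32 x 15 mm (x, y, z), 28 g; 3 to 5 are present, the rest absent. Origin: centre of its underside; x along its length. At the start they lie flat on the tray floor, lengthwise along the tray's x, in one row of up to five places 60 mm apart along its y.
- plank2: One of up to five identical flat dark wooden planks, 64 x 32 x 15 mm (x, y, z), 28 g; 3 to 5 are present, the rest absent. Origin: centre of its underside; x along its length. At the start they lie flat on the tray floor, lengthwise along the tray's x, in one row of up to five places 60 mm apart along its y.
- plank3: One of up to five identical flat dark wooden planks, 64 x 32 x 15 mm (x, y, z), 28 g; 3 to 5 are present, the rest absent. Origin: centre of its underside; x along its length. At the start they lie flat on the tray floor, lengthwise along the tray's x, in one row of up to five places 60 mm apart along its y.
- plank4: One of up to five identical flat dark wooden planks, 64 x 32 x 15 mm (x, y, z), 28 g; 3 to 5 are present, the rest absent. Origin: centre of its underside; x along its length. At the start they lie flat on the tray floor, lengthwise along the tray's x, in one row of up to five places 60 mm apart along its y.
- plank5: One of up to five identical flat dark wooden planks, 64 x 32 x 15 mm (x, y, z), 28 g; 3 to 5 are present, the rest absent. Origin: centre of its underside; x along its length. At the start they lie flat on the tray floor, lengthwise along the tray's x, in one row of up to five places 60 mm apart along its y.
- hook: Loose wooden hook, 130 g, stands upright by itself. Handle: dark block 50 (x) x 30 (y) x 64 (z) mm, to be gripped across its 30 mm. Origin: centre of the handle's underside; x runs to the tip. A rod 14 mm thick, 36 to 50 mm above the underside, leads to the tip: a prong 14 (x) x 24 (y) mm centred at x = 130 mm, reaching from the rod down to the underside's level.
- hook_pad: Grey felt pad, 3 mm thick, fixed, 210 (x) x 90 (y) mm, where the hook stands at the start and must stand at the end. Origin: on the table below where the hook's handle belongs (47 mm from the pad's near end); the pad reaches from x = -47 to 163 mm, and the hook points along its x.
- mat_a: Thin cork mat fixed to the table, 84 x 52 x 4 mm (x, y, z), a little larger than a plank. Origin: centre of its underside, so its top is 4 mm above the origin; x along its length. This one lies on the left (+y) side.
- mat_b: Thin cork mat fixed to the table, 84 x 52 x 4 mm (x, y, z), a little larger than a plank. Origin: centre of its underside, so its top is 4 mm above the origin; x along its length. This one lies on the right (-y) side.
- walnut_block: Bystander: dark wooden cube, 45 mm. Origin: centre of its underside.
- prism: Bystander: cream upright triangular prism, 50 mm tall, 52 mm sides. Origin: centre of its underside.
- cylinder_a: Bystander: lacquered upright cylinder, 36 mm diameter, 50 mm tall. Origin: centre of its underside.
- cylinder_b: Bystander: lacquered upright cylinder, 36 mm diameter, 50 mm tall. Origin: centre of its underside.
There are look-alikes about, which are no part of the job. What is shaped like the plank4 but turquoise is not meant. Leave any pink look-alike of the mat_a alone.

How it is judged:
On the way, in this order (a step that is already met when the one before it is completed fails the run):
1. the hook pulls at the tray while it is still under the ramp (contact force between hook and tray above 0.4 N and x of tray in the frame of station above -0.07 m), for 0.1 s.
2. the tray stands well clear of the ramp's frame on the near side (x of tray in the frame of station below -0.09 m and height (world z) of tray below 0.01 m), for 0.2 s.
At the end, for the whole second after the job is handed in: Present planks flat in one pile on the low-side mat: centres within 12 mm of each other, 22 mm of the mat's, lengths within 0.14 rad (mat 0.17); hook upright on its pad within 45 mm and 0.35 rad; tray on the table, origin 45 mm or more nearer than the station's; all at rest (((value of joint ramp above 0.1 rad and (horizontal distance between each of plank1, plank2, plank3, plank4, plank5 and mat_a below 0.022 m and angle between the x axis of each of plank1, plank2, plank3, plank4, plank5 and the x axis of mat_a, either way round below 0.17 rad)) or (value of joint ramp below -0.1 rad and (horizontal distance between each of plank1, plank2, plank3, plank4, plank5 and mat_b below 0.022 m and angle between the x axis of each of plank1, plank2, plank3, plank4, plank5 and the x axis of mat_b, either way round below 0.17 rad))) and angle between the z axis of each of plank1, plank2, plank3, plank4, plank5 and the z axis of station, either way round below 0.06 rad and horizontal distance between plank1 and plank2 below 0.012 m and angle between the x axis of plank1 and the x axis of plank2, either way round below 0.14 rad and horizontal distance between each of plank1, plank2 and plank3 below 0.012 m and angle between the x axis of each of plank1, plank2 and the x axis of plank3, either way round below 0.14 rad and horizontal distance between each of plank1, plank2, plank3 and plank4 below 0.012 m and angle between the x axis of each of plank1, plank2, plank3 and the x axis of plank4, either way round below 0.14 rad and horizontal distance between each of plank1, plank2, plank3, plank4 and plank5 below 0.012 m and angle between the x axis of each of plank1, plank2, plank3, plank4 and the x axis of plank5, either way round below 0.14 rad and horizontal distance between hook and hook_pad below 0.045 m and angle between the x axis of hook and the x axis of hook_pad, either way round below 0.35 rad and angle between hook's own z axis and vertical below 0.08 rad and height (world z) of hook below 0.012 m and x of tray in the frame of station below -0.045 m and height (world z) of tray below 0.01 m and linear speed of each of plank1, plank2, plank3, plank4, plank5, hook, tray below 0.02 m/s); the robot touches nothing.
It fails at once if the gripper touches the tray or a plank before the tray is out from under the ramp (x of tray in the frame of station above -0.04 m and (contact force between the fingers and plank1 above 0.5 N or contact force between the fingers and plank2 above 0.5 N or contact force between the fingers and plank3 above 0.5 N or contact force between the fingers and plank4 above 0.5 N or contact force between the fingers and plank5 above 0.5 N or contact force between the fingers and tray above 0.5 N)).
It fails at once if the ramp is pushed (contact force between anything else and ramp above 1.5 N).
It fails at once if a bystander is moved by more than 30 mm (distance of any of walnut_block, prism, cylinder_a, cylinder_b from where it was at the start of the episode above 0.03 m).
Of plank1, plank2, plank3, plank4, plank5 only 3 to 5 are there at a start; the rules pass over those that are not, and their reading is None.
At some moment in a run one of tray may be knocked a few centimetres aside while the robot is not near it.
Once in a run the grip may slacken for a moment while it holds something.
It also fails if it takes over 210 s, if anything falls off the work surface, if the arm or the gripper's body presses on something with over 40 N, if the wrist force passes 120 N, or if a joint passes its speed limit or range.

ROBOT

A 7-joint arm with a two-finger parallel gripper is mounted at the origin on the work surface. World frame = base frame: x ahead of the robot, y to its left, z up, the work surface at z = 0. Lengths are in m, angles in rad, forces in N, time in s.
With the tool pointing down it reaches from about 0.425 to 0.875 m from the base axis. Payload 9.9 kg.
Tool frame: the origin (TCP) lies midway between the tips of the shut fingers; the grasp point (between the pads) lies 19 mm behind it; z points along the fingers, y is the line along which they close (so a half turn about z gives the same grasp; the last joint's range is limited). The gripper opens to 85 mm and grips with 20 to 120 N. Pads are 22 mm wide; open, the fingers measure 114 mm over their backs; the gripper's body (76 mm by 85 mm) begins 54 mm behind the grasp point. The pads swing forward as they close: fully open they stand 13 mm farther back than shut.
Start: joints at [-1.362, 0.576, 0.025, 1.437, -0.015, 1.129, -0.057], TCP at [0.195, 0.646, 0.231] pointing down, gripper open.
Joint ranges: [-2.76, 2.76], [-0.34, 2.15], [-1.52, 1.57], [0.19, 2.46], [-1.09, 4.23], [0.17, 1.99], [-2.82, 2.82]. Speed limits (rad/s): [2.22, 2.22, 3.01, 3.01, 3.14, 3.14, 3.14].

INTERFACE

Orientations are given as a unit quaternion [w, x, y, z].
In Python, from workcell import * gives the robot as it stands.
- The arm moves only by the tool play_rows, never from a script. Its argument "motion" is a list of rows, each an object with "grip": the closure, from 0 (fully open) to 1 (shut); "slide": the shift along the tool's x, y, z in mm, a list of three; "yaw": the turn about the tool's z in rad. In form: [{"grip": grip, "slide": [x, y, z], "yaw": yaw}, ...]. A call has 1 to 8 rows; each row shifts and turns the commanded pose from where the row before left it, along the tool's axes as they then stand; what a row does not reach is not made up. A row lasts 1/8 s, in which the tool goes at most 62.5 mm and 10.7 degrees, less where a joint would pass 70% of its speed; a pose out of reach is approached as far as the arm can. A call with a gripper value outside its range is refused whole. The fingers move at their own pace and stop on an object; "force" is the grip in N (left out, the last holds). Time passes only in rows, so rows that do not move let the fingers close. It gives the time, the measured TCP pose, the force, the opening and the grip force at its end, in the units of the state.
- state(): the state, without advancing time (a new reading comes with each control period).
- grab_frame(name): name is "scene" or "top" or "wrist"; returns the picture (420x560x3 uint8, red, green, blue); there is no depth.
- get_calibration(name): a dict with "mtx" (3x3 intrinsics, pixels), "rvec" (rotation vector, rad) and "tvec" (3), from world to camera coordinates, as OpenCV has them. Camera axes: x right, y down, z forward; pixel columns grow to the right and rows downward; lengths in m; the calibration is good to about 2 mm. A picture is of the moment at which its call begins: read the wrist's pose just before it. get_calibration takes no time and is no camera call; for the wrist camera it gives the pose at the moment of the call.
- job_done(): hands the job in; it is judged then, once.
The state is a dict: "clock": time; "joint_pos": joint angles; "qvel": joint speeds; "effort": joint torques, N m; "eef_pos": TCP position; "ee_rot": TCP orientation; "force": force on the tool from outside, world axes, zero at the start; "ft_torque": the same for the moment, N m; "opening": finger opening in m; "gripper_force": force on a finger pad.
Only numpy, scipy, OpenCV 4.12 (cv2) and the standard library are available. Lean on these libraries where they do the work, as an engineer would, in place of code of your own. Each camera call takes 0.05 s, during which the arm holds its last target. There are 200 camera calls.

## Working session

There is one attempt and no reset: what is moved stays moved. The work goes in short steps, Python scripts to look and compute and a tool call to move; the robot and the scene stay as the last step left them, time stands still between calls to the robot, and variables do not carry over. Pictures are saved under pics/ and viewed, at most 14 in all, crops included, and the job is handed in when it is done.

Besides the shell and the picture viewer there is one more tool, called after "Emit:" by a JSON object that holds its "fn" and its "kwargs". play_rows: Moves the arm, as the interface text tells. Its arguments: {"type":"object","properties":{"motion":{"type":"array","items":{"type":"object","properties":{"grip":{"type":"number"},"slide":{"type":"array","items":{"type":"number"}},"yaw":{"type":"number"}}}},"force":{"type":"number"}},"required":["motion"]}

```bash
mkdir -p pics; python3 - <<'E'
from workcell import *
import cv2
for n in("scene","top"):
    f=grab_frame(n); cv2.imwrite(f"pics/{n}0.png",cv2.resize(f[:,:,::-1],(784,588),interpolation=cv2.INTER_CUBIC)); c=get_calibration(n); print(n,c)
print(state())
E
```

```text
scene {'mtx': array([[413.68972455,   0.        , 278.29784688],
       [  0.        , 413.68972455, 210.57144469],
       [  0.        ,   0.        ,   1.        ]]), 'rvec': array([ 1.64891276,  2.12660821, -0.69697401]), 'tvec': array([ 0.15525438, -0.37312581,  1.40635852])}
top {'mtx': array([[531.73341357,   0.        , 275.06853581],
       [  0.        , 531.73341357, 211.3603157 ],
       [  0.        ,   0.        ,   1.        ]]), 'rvec': array([ 2.21322918, -2.15607863,  0.08402933]), 'tvec': array([-0.0049903 ,  0.61450534,  1.66328906])}
{'clock': 0.1, 'joint_pos': array([-1.36178267,  0.57644739,  0.02487099,  1.43783323, -0.01499911,
        1.12903164, -0.05653276]), 'qvel': array([-3.77120441e-04, -8.15426843e-04, -3.05323272e-04, -2.28466065e-03,
       -9.69967777e-05,  1.32226738e-03,  5.72459942e-04]), 'effort': array([ 5.02559618e-03, -7.67312908e+01,  2.25755922e+00, -2.86598128e+01,
        1.58235524e-02,  8.75237456e-03,  3.08624192e-05]), 'eef_pos': array([0.19472263, 0.64586246, 0.23052662]), 'ee_rot': array([-6.60402089e-05,  1.45894120e-01,  9.89299913e-01, -7.64477959e-04]), 'force': array([0.29316033, 0.33717436, 0.3840329 ]), 'ft_torque': array([-0.02472516, -0.00059466,  0.03239267]), 'gripper_force': 0.0, 'opening': 0.08543535120003518}
```

View pics/scene0.png

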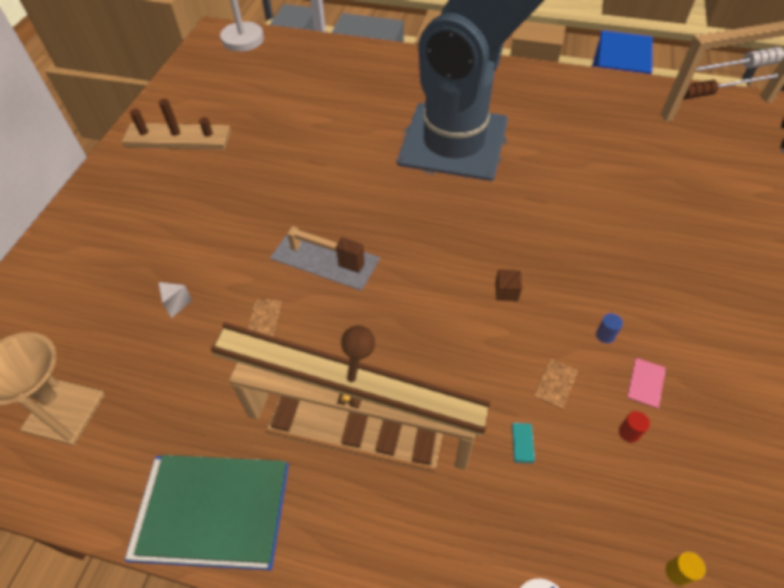

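View pics/top0.png

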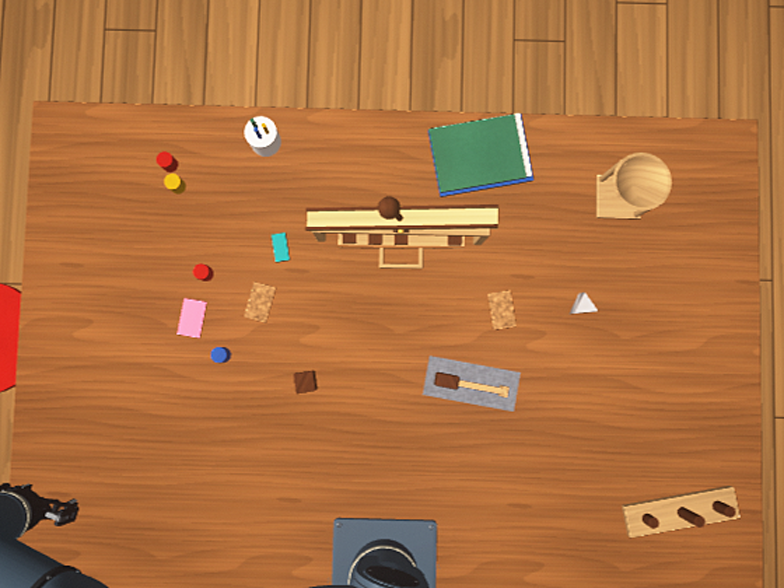

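The scene shows four dark planks on the tray at top-view (349,240), (375,240), (401,240) and (455,241). The hook is on its grey pad at (447,381)→(505,391), the cork mats are at (260,302) and (502,310), and the handle loop is at (401,258). Things that could be mistaken for my targets:
- turquoise plank at (281,247)
- pink mat at (192,318)
- walnut cube at (305,382), similar to the dark hook handle

I'll use the dark planks in the tray, the cork mats, and the block with a rod on the grey pad.

```bash
cat > h.py <<'E'
from workcell import *
import cv2, numpy as np
def w(name,px,z,scale=1.4,cal=None):
    c=cal or get_calibration(name); R,_=cv2.Rodrigues(c["rvec"]); t=np.ravel(c["tvec"])
    p=cv2.undistortPoints(np.array([[px]],float)/scale,c["mtx"],None)[0,0]
    o=-R.T@t; d=R.T@np.array([p[0],p[1],1]); return o+d*(z-o[2])/d[2]
def pr(name,X,cal=None):
    c=cal or get_calibration(name); return cv2.projectPoints(np.array(X,float).reshape(-1,3),c["rvec"],c["tvec"],c["mtx"],None)[0][:,0]
def tool():
    from scipy.spatial.transform import Rotation as Ro
    s=state();q=s["ee_rot"];return s["eef_pos"],Ro.from_quat([q[1],q[2],q[3],q[0]]).as_matrix()
def go(target,ang=None):
    """print slide mm (tool axes) to target TCP, and yaw so that tool y is along world angle ang"""
    p,R=tool(); print("tcp",p.round(4),"slide",(R.T@(np.array(target)-p)*1000).round(1))
    if ang is not None:
        a=np.arctan2(R[1,1],R[0,1]); d=(ang-a+np.pi/2)%np.pi-np.pi/2; print("yaw (tool z down)",-d.round(3),"tool y ang",a.round(3))
def snap(name,out,crop=None,k=1.4):
    f=grab_frame(name)[:,:,::-1]
    if crop: x0,y0,x1,y1=crop; f=f[y0:y1,x0:x1]
    cv2.imwrite("pics/"+out,cv2.resize(f,None,fx=k,fy=k,interpolation=cv2.INTER_CUBIC))
E
python3 - <<'E'
from h import *
for n,p,z in [("hookhandle",(447,381),.067),("rodtip",(505,391),.053),("pad1",(430,357),.003),("pad2",(521,373),.003),("pad3",(515,411),.003),("pad4",(423,396),.003),("matA",(260,302),.004),("matB",(502,310),.004),("loopL",(380,267),.016),("loopR",(422,268),.016),("deckL",(306,228),.172),("deckR",(499,227),.172),("cube",(305,382),.045),("pl1",(349,240),.023),("pl5",(455,241),.023),("knob",(388,207),.3)]: print(n,w("top",p,z).round(3))
snap("top","topc.png",(200,130,390,300),4.2)
print(state()["clock"])
go((.55,.4,.231),None)
E
```

```text
hookhandle [ 0.428 -0.129  0.067]
rodtip [ 0.409 -0.259  0.053]
pad1 [ 0.479 -0.095  0.003]
pad2 [ 0.448 -0.303  0.003]
pad3 [ 0.362 -0.29   0.003]
pad4 [ 0.39  -0.081  0.003]
matA [0.594 0.297 0.004]
matB [ 0.591 -0.257  0.004]
loopL [0.681 0.024 0.016]
loopR [ 0.681 -0.071  0.016]
deckL [0.74  0.179 0.172]
deckR [ 0.753 -0.222  0.172]
cube [0.417 0.184 0.045]
pl1 [0.74  0.097 0.023]
pl5 [ 0.744 -0.145  0.023]
knob [0.764 0.01  0.3  ]
0.15
tcp [0.1947 0.646  0.2306] slide [-4.111e+02 -1.330e+02 -2.000e-01]
```

View pics/topc.png

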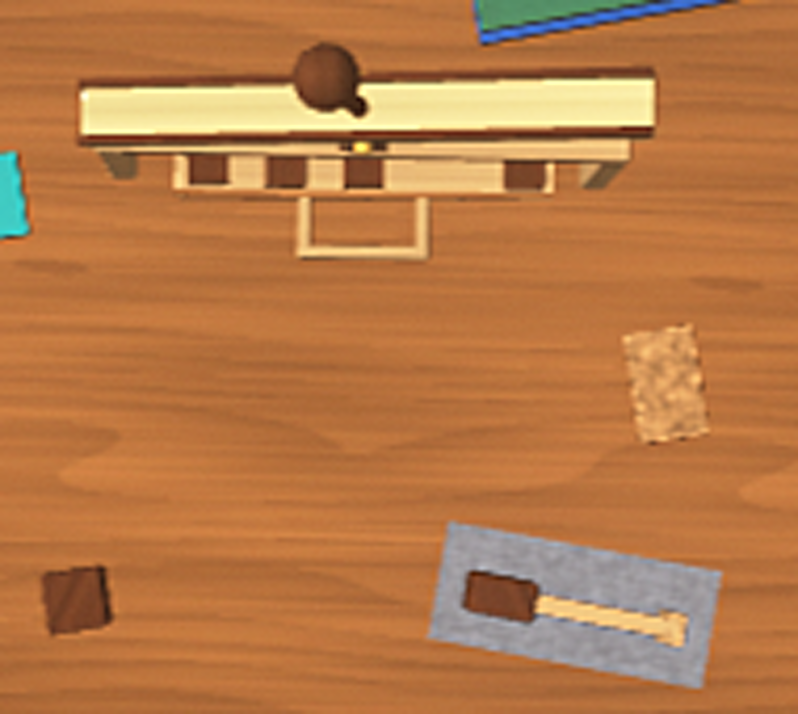

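```bash
python3 - <<'E'
from h import *
c=lambda p:(p[0]/4.2+200,p[1]/4.2+130)
W=lambda p,z:w("top",c(p),z,1)
def ang(a,b,z): d=W(b,z)-W(a,z); return W(a,z).round(4),W(b,z).round(4),np.arctan2(d[1],d[0]).round(3)+np.pi/2
print("tray front",ang((175,193),(553,195),.014)); print("loop",ang((297,258),(428,260),.009)); print("loop inner",ang((308,247),(418,249),.016))
print("deck",ang((95,147),(630,160),.14))
print("ramp",ang((80,138),(655,130),.172))
print("ramp far",ang((80,84),(655,70),.172))
go((.5,.1,.231),-.148); go((.428,-.129,.16))
E
```

```text
tray front (array([0.7259, 0.121 , 0.014 ]), array([ 0.7321, -0.1673,  0.014 ]), np.float64(0.020796326794896514))
loop (array([0.6791, 0.0267, 0.009 ]), array([ 0.6802, -0.0733,  0.009 ]), np.float64(0.010796326794896505))
loop inner (array([0.687 , 0.0185, 0.016 ]), array([ 0.6877, -0.0652,  0.016 ]), np.float64(0.007796326794896613))
deck (array([0.7396, 0.1705, 0.14  ]), array([ 0.7403, -0.2078,  0.14  ]), np.float64(0.0017963267948966077))
ramp (array([0.7404, 0.1779, 0.172 ]), array([ 0.7566, -0.2203,  0.172 ]), np.float64(0.04079632679489653))
ramp far (array([0.7782, 0.1792, 0.172 ]), array([ 0.7987, -0.2196,  0.172 ]), np.float64(0.05179632679489665))
tcp [0.1947 0.646  0.2306] slide [-4.498e+02 -4.347e+02  2.000e-01]
yaw (tool z down) 1.426 tool y ang 1.278
tcp [0.1947 0.646  0.2306] slide [-447.  -674.6   71.5]
```

Emit:
{"fn": "play_rows", "kwargs": {"motion": [{"grip": 0, "slide": [-37, -36, 0]}, {"grip": 0, "slide": [-37, -36, 0]}, {"grip": 0, "slide": [-37, -36, 0]}, {"grip": 0, "slide": [-37, -36, 0]}, {"grip": 0, "slide": [-37, -36, 0]}, {"grip": 0, "slide": [-37, -36, 0]}, {"grip": 0, "slide": [-37, -36, 0]}, {"grip": 0, "slide": [-37, -36, 0]}], "force": 60}}

```text
$.motion[0]: bad value
```

Emit:
{"fn": "play_rows", "kwargs": {"motion": [{"grip": 0, "slide": [-37, -36, 0]}, {"grip": 0, "slide": [-37, -36, 0]}, {"grip": 0, "slide": [-37, -36, 0]}, {"grip": 0, "slide": [-37, -36, 0]}, {"grip": 0, "yaw": 0.18}, {"grip": 0, "yaw": 0.18}, {"grip": 0, "yaw": 0.18}, {"grip": 0, "yaw": 0.18}]}}

```text
$.motion[0]: bad value
```

Emit:
{"fn": "play_rows", "kwargs": {"motion": [{"grip": 0, "yaw": 0.18}, {"grip": 0, "yaw": 0.18}, {"grip": 0, "yaw": 0.18}, {"grip": 0, "yaw": 0.166}, {"grip": 0}]}}

```text
$.motion[0]: bad value
```

```bash
python3 - <<'E'
from h import *
go((.428,-.129,.2),-.148)
E
```

```text
tcp [0.1947 0.646  0.2306] slide [-447.  -674.6   31.5]
yaw (tool z down) 1.426 tool y ang 1.278
```

Each row needs every field, so I'll resend them complete.

Emit:
{"fn": "play_rows", "kwargs": {"motion": [{"grip": 0, "slide": [-37, -36, 0], "yaw": 0}, {"grip": 0, "slide": [-37, -36, 0], "yaw": 0}, {"grip": 0, "slide": [-37, -36, 0], "yaw": 0}, {"grip": 0, "slide": [-37, -36, 0], "yaw": 0}, {"grip": 0, "slide": [-37, -36, 0], "yaw": 0}, {"grip": 0, "slide": [-37, -36, 0], "yaw": 0}, {"grip": 0, "slide": [-37, -36, 0], "yaw": 0}, {"grip": 0, "slide": [-37, -36, 0], "yaw": 0}], "force": 60}}

```text
clock: 1.15
eef_pos: [0.3957, 0.2835, 0.2313]
ee_rot: [0.0, 0.146, 0.989, 0.0]
force: [0.8, -0.3, -0.4]
opening: 0.0853
gripper_force: 0.0
```

Emit:
{"fn": "play_rows", "kwargs": {"motion": [{"grip": 0, "slide": [-37, -36, 0], "yaw": 0}, {"grip": 0, "slide": [-37, -36, 0], "yaw": 0}, {"grip": 0, "slide": [-37, -36, 0], "yaw": 0}, {"grip": 0, "slide": [-37, -36, 0], "yaw": 0}, {"grip": 0, "slide": [0, 0, 0], "yaw": 0.18}, {"grip": 0, "slide": [0, 0, 0], "yaw": 0.18}, {"grip": 0, "slide": [0, 0, 0], "yaw": 0.18}, {"grip": 0, "slide": [0, 0, 0], "yaw": 0.18}]}}

```text
clock: 2.15
eef_pos: [0.4951, 0.1044, 0.2312]
ee_rot: [-0.0, 0.488, 0.873, -0.0]
force: [-0.1, 0.4, -0.4]
opening: 0.0851
gripper_force: 0.0
```

Emit:
{"fn": "play_rows", "kwargs": {"motion": [{"grip": 0, "slide": [0, 0, 0], "yaw": 0.18}, {"grip": 0, "slide": [0, 0, 0], "yaw": 0.18}, {"grip": 0, "slide": [0, 0, 0], "yaw": 0.18}, {"grip": 0, "slide": [0, 0, 0], "yaw": 0.166}, {"grip": 0, "slide": [0, 0, 0], "yaw": 0}]}}

```text
clock: 2.78
eef_pos: [0.4951, 0.1047, 0.2311]
ee_rot: [0.0, 0.757, 0.653, -0.0]
force: [-0.8, 0.2, 0.6]
opening: 0.0856
gripper_force: 0.0
```

```bash
python3 - <<'E'
from h import *
go((.428,-.129,.2),-.148)
E
```

```text
tcp [0.4951 0.1047 0.2311] slide [-241.   -32.2   31.2]
yaw (tool z down) 0.001 tool y ang -0.147
```

Emit:
{"fn": "play_rows", "kwargs": {"motion": [{"grip": 0, "slide": [-60, -8, 8], "yaw": 0}, {"grip": 0, "slide": [-60, -8, 8], "yaw": 0}, {"grip": 0, "slide": [-60, -8, 8], "yaw": 0}, {"grip": 0, "slide": [-61, -8, 8], "yaw": 0}, {"grip": 0, "slide": [0, 0, 0], "yaw": 0}, {"grip": 0, "slide": [0, 0, 0], "yaw": 0}]}}

```text
clock: 3.52
eef_pos: [0.4282, -0.1289, 0.1993]
ee_rot: [-0.0, 0.757, 0.654, 0.0]
force: [0.8, -0.1, -0.4]
opening: 0.0858
gripper_force: 0.0
```

```bash
python3 - <<'E'
from h import *
import pickle
tool(); pickle.dump(get_calibration("wrist"),open("wc1.pkl","wb")); snap("wrist","w1.png"); snap("top","topd.png",(190,120,400,190),3.8)
a=cv2.imread("pics/w1.png"); b=cv2.imread("pics/topd.png"); 
b=cv2.resize(b,(784,261)); cv2.imwrite("pics/m1.png",cv2.resize(np.vstack([a,b]),None,fx=.7,fy=.7,interpolation=cv2.INTER_AREA)); print(a.shape)
go((.428,-.129,.2),-.148)
E
```

```text
(588, 784, 3)
tcp [ 0.4286 -0.1278  0.1993] slide [-1.3 -0.5 -0.7]
yaw (tool z down) 0.004 tool y ang -0.144
```

View pics/m1.png

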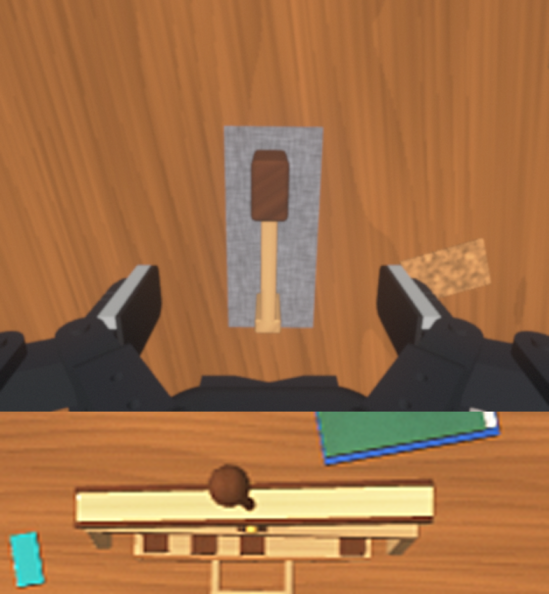

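The close view confirms the hook: handle at about (270,191) and prong at (267,326) on the grey pad. The ramp knob still leans left (+y), so the target is mat_a.

```bash
python3 - <<'E'
from h import *
import pickle
c=pickle.load(open("wc1.pkl","rb"))
W=lambda p,z:w("",p,z,.98,c)
for n,p,z in [("c1",(251,164),.067),("c2",(288,164),.067),("c3",(288,220),.067),("c4",(252,220),.067),("prong",(267,326),.053),("rodstart",(269,222),.053),("pad",(224,127),.003),("pad",(323,127),.003),("pad",(314,327),.003),("pad",(229,327),.003)]: print(n,W(p,z).round(4))
h=(W((251,164),.067)+W((288,164),.067)+W((288,220),.067)+W((252,220),.067))/4; t=W((267,326),.053)
print(h,np.arctan2(t[1]-h[1],t[0]-h[0]))
go((h[0],h[1],.022),np.arctan2(t[1]-h[1],t[0]-h[0])+np.pi/2)
E
```

```text
c1 [ 0.4181 -0.1044  0.067 ]
c2 [ 0.4458 -0.1084  0.067 ]
c3 [ 0.4399 -0.1527  0.067 ]
c4 [ 0.4118 -0.1486  0.067 ]
prong [ 0.4079 -0.2556  0.053 ]
rodstart [ 0.4242 -0.157   0.053 ]
pad [ 0.3945 -0.0783  0.003 ]
pad [ 0.4832 -0.0913  0.003 ]
pad [ 0.452  -0.2984  0.003 ]
pad [ 0.3623 -0.2853  0.003 ]
[ 0.42890732 -0.12851482  0.067     ] -1.7347431424626425
tcp [ 0.4286 -0.1278  0.1993] slide [ -0.7   0.4 177.3]
yaw (tool z down) 0.02 tool y ang -0.144
```

Emit:
{"fn": "play_rows", "kwargs": {"motion": [{"grip": 0, "slide": [-1, 0, 40], "yaw": 0.015}, {"grip": 0, "slide": [0, 0, 50], "yaw": 0}, {"grip": 0, "slide": [0, 0, 50], "yaw": 0}, {"grip": 0, "slide": [0, 0, 37], "yaw": 0}, {"grip": 0, "slide": [0, 0, 0], "yaw": 0}, {"grip": 1, "slide": [0, 0, 0], "yaw": 0}, {"grip": 1, "slide": [0, 0, 0], "yaw": 0}, {"grip": 1, "slide": [0, 0, 0], "yaw": 0}], "force": 80}}

```text
clock: 4.62
eef_pos: [0.4287, -0.13, 0.0234]
ee_rot: [0.001, 0.762, 0.647, 0.001]
force: [-0.2, 0.7, 0.8]
opening: 0.0325
gripper_force: 0.0
```

Emit:
{"fn": "play_rows", "kwargs": {"motion": [{"grip": 1, "slide": [0, 0, 0], "yaw": 0}, {"grip": 1, "slide": [0, 0, 0], "yaw": 0}, {"grip": 1, "slide": [0, 0, 0], "yaw": 0}, {"grip": 1, "slide": [0, 0, 0], "yaw": 0}]}}

```text
clock: 5.12
eef_pos: [0.4286, -0.13, 0.0235]
ee_rot: [0.001, 0.762, 0.647, 0.001]
force: [-1.2, 1.4, 13.1]
opening: 0.0292
gripper_force: 78.1
```

Emit:
{"fn": "play_rows", "kwargs": {"motion": [{"grip": 1, "slide": [0, 0, -30], "yaw": 0}, {"grip": 1, "slide": [0, 0, -30], "yaw": 0}, {"grip": 1, "slide": [0, 0, -30], "yaw": 0}, {"grip": 1, "slide": [0, 0, 0], "yaw": -0.17}, {"grip": 1, "slide": [0, 0, 0], "yaw": -0.17}, {"grip": 1, "slide": [0, 0, 0], "yaw": -0.17}, {"grip": 1, "slide": [0, 0, 0], "yaw": -0.17}, {"grip": 1, "slide": [0, 0, 0], "yaw": -0.17}]}}

```text
clock: 6.12
eef_pos: [0.4278, -0.1301, 0.1128]
ee_rot: [0.0, 0.425, 0.905, 0.0]
force: [-0.8, -0.4, -1.0]
opening: 0.0295
gripper_force: 79.1
```

Emit:
{"fn": "play_rows", "kwargs": {"motion": [{"grip": 1, "slide": [0, 0, 0], "yaw": -0.18}, {"grip": 1, "slide": [0, 0, 0], "yaw": -0.18}, {"grip": 1, "slide": [0, 0, 0], "yaw": -0.18}, {"grip": 1, "slide": [0, 0, 0], "yaw": -0.18}, {"grip": 1, "slide": [0, 0, 0], "yaw": -0.18}, {"grip": 1, "slide": [0, 0, 0], "yaw": 0}]}}

```text
clock: 6.88
eef_pos: [0.4277, -0.1304, 0.1127]
ee_rot: [0.0, -0.007, 1.0, -0.0]
force: [1.2, 0.1, -1.7]
opening: 0.029
gripper_force: 81.7
```

```bash
python3 - <<'E'
from h import *
go((.576,-.0255,.113),.015+np.pi/2); print(state()["force"],state()["gripper_force"],tool()[1].round(2))
E
```

```text
tcp [ 0.4277 -0.1304  0.1127] slide [-149.8  102.7   -0.3]
yaw (tool z down) -0.0 tool y ang 1.586
[ 1.15423349  0.0835727  -1.74517599] 81.66139483451843 [[-1.   -0.01  0.  ]
 [-0.01  1.   -0.  ]
 [-0.   -0.   -1.  ]]
```

Emit:
{"fn": "play_rows", "kwargs": {"motion": [{"grip": 1, "slide": [-37, 26, 0], "yaw": 0}, {"grip": 1, "slide": [-37, 26, 0], "yaw": 0}, {"grip": 1, "slide": [-37, 26, 0], "yaw": 0}, {"grip": 1, "slide": [-37, 25, 0], "yaw": 0}, {"grip": 1, "slide": [0, 0, 30], "yaw": 0}, {"grip": 1, "slide": [0, 0, 0], "yaw": 0}, {"grip": 1, "slide": [0, 0, 0], "yaw": 0}]}}

```text
clock: 7.75
eef_pos: [0.5739, -0.0253, 0.0829]
ee_rot: [-0.0, -0.007, 1.0, -0.0]
force: [0.7, -0.4, -1.8]
opening: 0.0291
gripper_force: 81.7
```

```bash
python3 - <<'E'
from h import *
snap("top","t2.png",(230,130,350,220),4)
snap("scene","s2.png",(130,200,370,340),2)
a=cv2.imread("pics/t2.png");b=cv2.imread("pics/s2.png");b=np.pad(b,((0,360-280),(0,0),(0,0)))
cv2.imwrite("pics/m2.png",cv2.resize(np.hstack([a,b]),(800,300))); print(a.shape,b.shape)
go((.576,-.0255,.083),.015+np.pi/2)
E
```

```text
(360, 480, 3) (360, 480, 3)
tcp [ 0.5744 -0.0253  0.0834] slide [-1.6 -0.2  0.4]
yaw (tool z down) -0.001 tool y ang 1.585
```

View pics/m2.png

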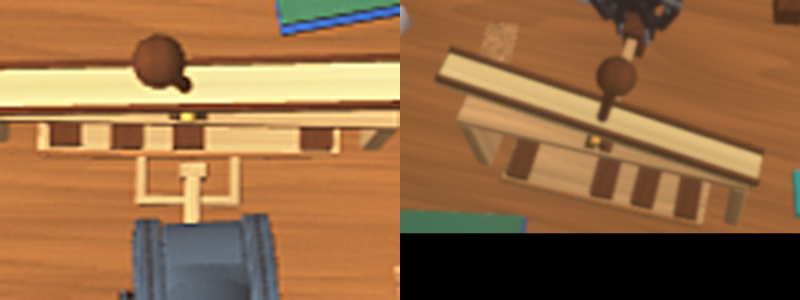

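```bash
python3 - <<'E'
from h import *
c=lambda p:(p[0]/.8333/4+230,p[1]/.8333/4+130)
W=lambda p,z:w("top",c(p),z,1).round(4)
print("prong far/near",W((193,163),.113),W((193,178),.113)); print("bar near/inner",W((188,205),.016),W((188,197),.016)); print("tray front",W((45,153),.014),W((335,153),.014)); print("loop y",W((137,200),.016),W((239,200),.016))
E
```

```text
prong far/near [ 0.7068 -0.0249  0.113 ] [ 0.6932 -0.0252  0.113 ]
bar near/inner [ 0.6794 -0.0234  0.016 ] [ 0.6871 -0.0233  0.016 ]
tray front [0.7263 0.1151 0.014 ] [ 0.7337 -0.1636  0.014 ]
loop y [0.683  0.0255 0.016 ] [ 0.6856 -0.0722  0.016 ]
```

Emit:
{"fn": "play_rows", "kwargs": {"motion": [{"grip": 1, "slide": [-5, -1, 0], "yaw": 0}, {"grip": 1, "slide": [0, 0, 20], "yaw": 0}, {"grip": 1, "slide": [0, 0, 20], "yaw": 0}, {"grip": 1, "slide": [0, 0, 19], "yaw": 0}, {"grip": 1, "slide": [0, 0, 0], "yaw": 0}]}}

```text
clock: 8.48
eef_pos: [0.5788, -0.0259, 0.0226]
ee_rot: [-0.001, -0.008, 1.0, -0.0]
force: [-0.2, 1.5, -1.1]
opening: 0.0289
gripper_force: 81.7
```

Emit:
{"fn": "play_rows", "kwargs": {"motion": [{"grip": 1, "slide": [8, 0, 0], "yaw": 0}, {"grip": 1, "slide": [8, 0, 0], "yaw": 0}, {"grip": 1, "slide": [8, 0, 0], "yaw": 0}, {"grip": 1, "slide": [8, 0, 0], "yaw": 0}, {"grip": 1, "slide": [8, 0, 0], "yaw": 0}]}}

```text
clock: 9.1
eef_pos: [0.5396, -0.0263, 0.0238]
ee_rot: [0.001, -0.008, 1.0, 0.0]
force: [4.7, 0.4, 0.8]
opening: 0.0295
gripper_force: 81.6
```

Pulling with 4.7 N; continuing.

Emit:
{"fn": "play_rows", "kwargs": {"motion": [{"grip": 1, "slide": [12, 0, 0], "yaw": 0}, {"grip": 1, "slide": [12, 0, 0], "yaw": 0}, {"grip": 1, "slide": [12, 0, 0], "yaw": 0}, {"grip": 1, "slide": [12, 0, 0], "yaw": 0}, {"grip": 1, "slide": [12, 0, 0], "yaw": 0}, {"grip": 1, "slide": [12, 0, 0], "yaw": 0}, {"grip": 1, "slide": [12, 0, 0], "yaw": 0}, {"grip": 1, "slide": [12, 0, 0], "yaw": 0}]}}

```text
clock: 10.1
eef_pos: [0.4431, -0.0278, 0.0236]
ee_rot: [0.001, -0.008, 1.0, 0.0]
force: [4.5, -0.5, 1.1]
opening: 0.0293
gripper_force: 81.8
```

Emit:
{"fn": "play_rows", "kwargs": {"motion": [{"grip": 1, "slide": [0, 0, 0], "yaw": 0}, {"grip": 1, "slide": [0, 0, 0], "yaw": 0}, {"grip": 1, "slide": [0, 0, 0], "yaw": 0}, {"grip": 1, "slide": [0, 0, 0], "yaw": 0}]}}

```text
clock: 10.6
eef_pos: [0.443, -0.0279, 0.0231]
ee_rot: [-0.0, -0.008, 1.0, -0.0]
force: [0.3, -0.2, -1.5]
opening: 0.0294
gripper_force: 81.8
```

```bash
python3 - <<'E'
from h import *
snap("top","t3.png",(170,120,390,285),3.6)
go((.4317,-.1313,.1),-1.723+np.pi/2)
E
```

```text
tcp [ 0.4431 -0.0279  0.0231] slide [  13.1 -103.2  -76.8]
yaw (tool z down) -1.402 tool y ang 1.587
```

View pics/t3.png

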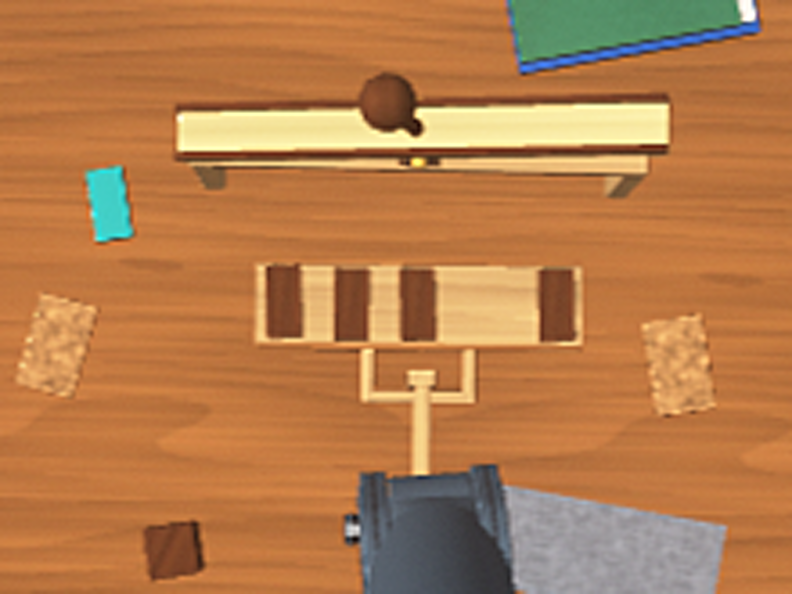

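The tray is clear: planks at about (284,302), (351,303), (418,303) and (557,303), loop hooked at (421,378). Now I'll return the hook.

Emit:
{"fn": "play_rows", "kwargs": {"motion": [{"grip": 1, "slide": [-9, 0, 0], "yaw": 0}, {"grip": 1, "slide": [0, 0, -30], "yaw": 0}, {"grip": 1, "slide": [0, 0, -40], "yaw": 0}, {"grip": 1, "slide": [0, 0, -25], "yaw": 0}, {"grip": 1, "slide": [11, -51, 0], "yaw": 0}, {"grip": 1, "slide": [11, -52, 0], "yaw": 0}, {"grip": 1, "slide": [0, 0, 0], "yaw": 0.174}, {"grip": 1, "slide": [0, 0, 0], "yaw": 0.174}]}}

```text
clock: 11.65
eef_pos: [0.4321, -0.1324, 0.1184]
ee_rot: [0.0, 0.169, 0.986, 0.0]
force: [0.0, 0.7, -2.0]
opening: 0.0293
gripper_force: 81.7
```

Emit:
{"fn": "play_rows", "kwargs": {"motion": [{"grip": 1, "slide": [0, 0, 0], "yaw": 0.174}, {"grip": 1, "slide": [0, 0, 0], "yaw": 0.174}, {"grip": 1, "slide": [0, 0, 0], "yaw": 0.174}, {"grip": 1, "slide": [0, 0, 0], "yaw": 0.174}, {"grip": 1, "slide": [0, 0, 0], "yaw": 0.174}, {"grip": 1, "slide": [0, 0, 0], "yaw": 0.174}, {"grip": 1, "slide": [0, 0, 0], "yaw": 0.174}, {"grip": 1, "slide": [0, 0, 0], "yaw": 0.172}]}}

```text
clock: 12.65
eef_pos: [0.4326, -0.131, 0.1184]
ee_rot: [0.0, 0.76, 0.65, 0.0]
force: [1.0, 0.1, -1.4]
opening: 0.0293
gripper_force: 81.7
```

```bash
python3 - <<'E'
from h import *
go((.431,-.131,.0235),-1.723+np.pi/2); print(state()["gripper_force"])
E
```

```text
tcp [ 0.4326 -0.131   0.1184] slide [-0.3 -1.6 94.9]
yaw (tool z down) -0.004 tool y ang -0.156
81.72351837158203
```

Emit:
{"fn": "play_rows", "kwargs": {"motion": [{"grip": 1, "slide": [0, -1, 40], "yaw": 0}, {"grip": 1, "slide": [0, 0, 35], "yaw": 0}, {"grip": 1, "slide": [0, 0, 15], "yaw": 0}, {"grip": 1, "slide": [0, 0, 4], "yaw": 0}, {"grip": 1, "slide": [0, 0, 0], "yaw": 0}]}}

```text
clock: 13.28
eef_pos: [0.4314, -0.131, 0.0245]
ee_rot: [0.0, 0.758, 0.652, 0.0]
force: [0.6, 0.8, -1.3]
opening: 0.0292
gripper_force: 82.0
```

Emit:
{"fn": "play_rows", "kwargs": {"motion": [{"grip": 0, "slide": [0, 0, 0], "yaw": 0}, {"grip": 0, "slide": [0, 0, 0], "yaw": 0}, {"grip": 0, "slide": [0, 0, 0], "yaw": 0}, {"grip": 0, "slide": [0, 0, 0], "yaw": 0}, {"grip": 0, "slide": [0, 0, -50], "yaw": 0}, {"grip": 0, "slide": [0, 0, -60], "yaw": 0}, {"grip": 0, "slide": [0, 0, -60], "yaw": 0}, {"grip": 0, "slide": [0, 0, 0], "yaw": 0}]}}

```text
clock: 14.28
eef_pos: [0.4329, -0.1316, 0.198]
ee_rot: [0.003, 0.758, 0.652, 0.003]
force: [0.8, 0.1, -0.7]
opening: 0.0852
gripper_force: 0.0
```

```bash
python3 - <<'E'
from h import *
snap("top","t4.png",(170,120,390,285),3.6)
go((.56,.1,.25),np.pi/2)
E
```

```text
tcp [ 0.4319 -0.1308  0.1959] slide [247.4  92.3 -53.6]
yaw (tool z down) 1.421 tool y ang -0.15
```

View pics/t4.png

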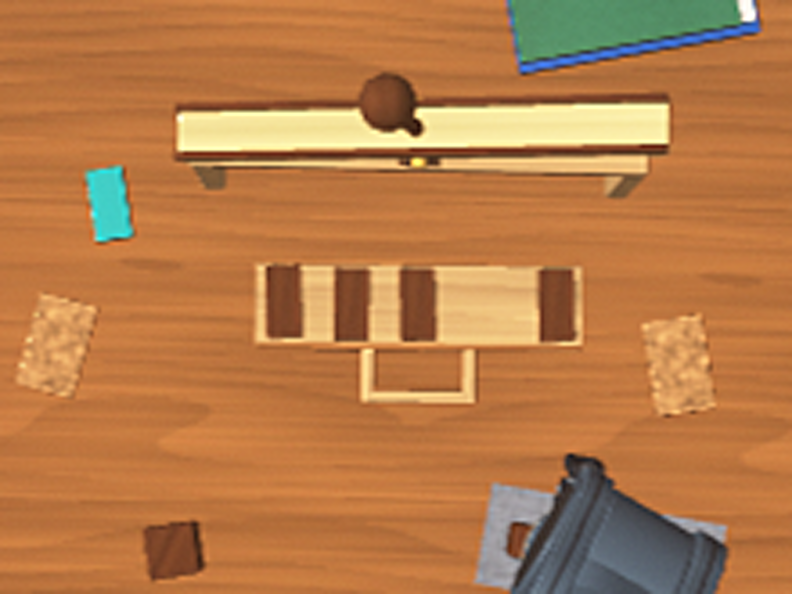

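```bash
cat >> h.py <<'E'
def quad(name,pts,z,f=lambda p:p,cal=None):
    Q=np.array([w(name,f(p),z,1,cal)[:2] for p in pts]); (cx,cy),_,_=cv2.minAreaRect((Q*1e4).astype(np.float32))
    d=(Q[0]-Q[3])+(Q[1]-Q[2]); return Q.mean(0).round(4), round(float(np.arctan2(d[1],d[0])),3), (np.linalg.norm(Q[0]-Q[3]).round(3),np.linalg.norm(Q[0]-Q[1]).round(3))
E
python3 - <<'E'
from h import *
f=lambda p:(p[0]/3.6+170,p[1]/3.6+120)
print("mat",quad("top",[(40,294),(97,310),(72,397),(17,380)],.004,f))
print("matB",quad("top",[(643,322),(700,314),(715,408),(656,415)],.004,f))
for l,r,t,b in [(267,301,265,338),(335,368,269,340),(401,436,269,341),(540,574,268,341)]: print(quad("top",[(l,t),(r,t),(r,b),(l,b)],.023,f))
print("tray",quad("top",[(257,264),(581,267),(582,344),(256,342)],.014,f))
go((.62,.1,.25),np.pi/2)
E
```

```text
mat (array([0.5938, 0.2968]), -0.232, (np.float64(0.079), np.float64(0.053)))
matB (array([ 0.5909, -0.2569]), 0.163, (np.float64(0.084), np.float64(0.051)))
(array([0.6365, 0.0948]), 0.03, (np.float64(0.065), np.float64(0.03)))
(array([0.6354, 0.0352]), 0.027, (np.float64(0.063), np.float64(0.029)))
(array([ 0.6365, -0.0238]), 0.024, (np.float64(0.064), np.float64(0.031)))
(array([ 0.6402, -0.1459]), 0.019, (np.float64(0.065), np.float64(0.03)))
tray (array([ 0.638 , -0.0245]), 0.024, (np.float64(0.069), np.float64(0.288)))
tcp [ 0.4319 -0.1308  0.1959] slide [256.4 151.6 -53.3]
yaw (tool z down) 1.421 tool y ang -0.15
```

Emit:
{"fn": "play_rows", "kwargs": {"motion": [{"grip": 0, "slide": [0, 0, 0], "yaw": -0.175}, {"grip": 0, "slide": [0, 0, 0], "yaw": -0.175}, {"grip": 0, "slide": [0, 0, 0], "yaw": -0.175}, {"grip": 0, "slide": [0, 0, 0], "yaw": -0.175}, {"grip": 0, "slide": [0, 0, 0], "yaw": -0.175}, {"grip": 0, "slide": [0, 0, 0], "yaw": -0.175}, {"grip": 0, "slide": [0, 0, 0], "yaw": -0.175}, {"grip": 0, "slide": [0, 0, 0], "yaw": -0.175}]}}

```text
clock: 15.32
eef_pos: [0.4299, -0.1305, 0.1928]
ee_rot: [-0.001, 0.157, 0.988, 0.0]
force: [0.1, 0.6, 0.5]
opening: 0.0857
gripper_force: 0.0
```

Emit:
{"fn": "play_rows", "kwargs": {"motion": [{"grip": 0, "slide": [0, 0, 0], "yaw": -0.172}, {"grip": 0, "slide": [0, 0, 0], "yaw": -0.171}, {"grip": 0.4, "slide": [-35, 37, 0], "yaw": 0}, {"grip": 0.4, "slide": [-35, 37, 0], "yaw": 0}, {"grip": 0.4, "slide": [-35, 37, 0], "yaw": 0}, {"grip": 0.4, "slide": [-35, 37, 0], "yaw": 0}, {"grip": 0.4, "slide": [-35, 37, 0], "yaw": 0}, {"grip": 0.4, "slide": [-35, 36, 0], "yaw": 0}]}}

```text
clock: 16.32
eef_pos: [0.6362, 0.0959, 0.1921]
ee_rot: [-0.002, -0.011, 1.0, 0.0]
force: [1.5, -1.0, 0.2]
opening: 0.0512
gripper_force: 0.0
```

```bash
python3 - <<'E'
from h import *
import pickle
go((.6365,.0948,.1),.022+np.pi/2); print(state()["opening"])
c=get_calibration("wrist"); pickle.dump(c,open("wc2.pkl","wb")); snap("wrist","w2.png")
E
```

```text
tcp [0.6362 0.0959 0.1921] slide [-0.5 -1.1 92.1]
yaw (tool z down) -0.001 tool y ang 1.592
0.051178596812799154
```

View pics/w2.png

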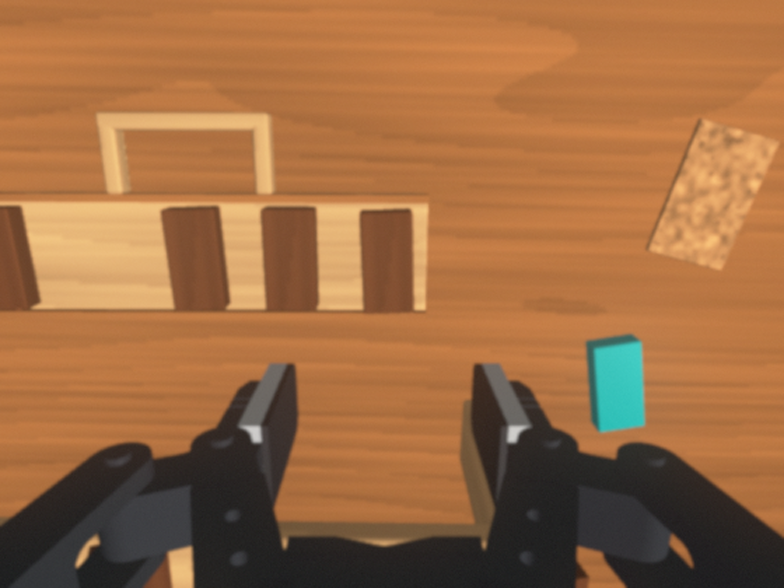

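The wrist view shows the first plank at about (387,260), the cork mat at (713,195), and the turquoise look-alike at (617,384), which I'll leave.

```bash
python3 - <<'E'
from h import *
import pickle
c=pickle.load(open("wc2.pkl","rb")); f=lambda p:(p[0]/1.4,p[1]/1.4)
print("mat",quad("",[(648,250),(722,269),(777,144),(705,119)],.004,f,c))
for P in ([(364,312),(412,311),(410,212),(361,213)],[(264,311),(317,310),(316,209),(263,210)],[(177,308),(226,303),(219,209),(163,211)]): print(quad("",P,.023,f,c))
E
```

```text
mat (array([0.5955, 0.3005]), -0.24, (np.float64(0.083), np.float64(0.051)))
(array([0.6375, 0.0982]), 0.048, (np.float64(0.062), np.float64(0.03)))
(array([0.6376, 0.0393]), -0.018, (np.float64(0.063), np.float64(0.033)))
(array([ 0.6374, -0.0176]), 0.03, (np.float64(0.06), np.float64(0.031)))
```

Emit:
{"fn": "play_rows", "kwargs": {"motion": [{"grip": 0.4, "slide": [-1, 1, 60], "yaw": 0}, {"grip": 0.4, "slide": [0, 0, 60], "yaw": 0}, {"grip": 0.4, "slide": [0, 0, 40], "yaw": 0}, {"grip": 0.4, "slide": [0, 0, 14], "yaw": 0}, {"grip": 0.4, "slide": [0, 0, 10], "yaw": 0}, {"grip": 0.4, "slide": [0, 0, 0], "yaw": 0}]}}

```text
clock: 17.12
eef_pos: [0.6375, 0.0955, 0.0107]
ee_rot: [0.0, -0.011, 1.0, 0.0]
force: [0.2, 0.4, 0.3]
opening: 0.0512
gripper_force: 0.0
```

Emit:
{"fn": "play_rows", "kwargs": {"motion": [{"grip": 1, "slide": [0, 0, 0], "yaw": 0}, {"grip": 1, "slide": [0, 0, 0], "yaw": 0}, {"grip": 1, "slide": [0, 0, 0], "yaw": 0}, {"grip": 1, "slide": [0, 0, 0], "yaw": 0}], "force": 40}}

```text
clock: 17.62
eef_pos: [0.6382, 0.0957, 0.0119]
ee_rot: [0.001, -0.011, 1.0, 0.0]
force: [-1.1, 0.2, 7.6]
opening: 0.0307
gripper_force: 40.7
```

Emit:
{"fn": "play_rows", "kwargs": {"motion": [{"grip": 1, "slide": [0, 0, -30], "yaw": 0}, {"grip": 1, "slide": [0, 0, -50], "yaw": 0}, {"grip": 1, "slide": [0, 0, -50], "yaw": 0}, {"grip": 1, "slide": [11, 50, 0], "yaw": 0}, {"grip": 1, "slide": [11, 50, 0], "yaw": 0}, {"grip": 1, "slide": [11, 50, 0], "yaw": 0.13}, {"grip": 1, "slide": [0, 50, 0], "yaw": 0.13}, {"grip": 1, "slide": [0, 0, 0], "yaw": 0}]}}

```text
clock: 18.62
eef_pos: [0.605, 0.3009, 0.1405]
ee_rot: [-0.0, 0.116, 0.993, 0.002]
force: [-0.2, -0.5, -0.5]
opening: 0.0309
gripper_force: 39.9
```

```bash
python3 - <<'E'
from h import *
go((.5945,.2987,.009),-.238+np.pi/2); print(state()["opening"],state()["gripper_force"])
E
```

```text
tcp [0.605  0.3009 0.1405] slide [  9.6  -5.  131.5]
yaw (tool z down) 0.005 tool y ang 1.338
0.030920017282367224 39.936078786849976
```

Emit:
{"fn": "play_rows", "kwargs": {"motion": [{"grip": 1, "slide": [10, -5, 20], "yaw": 0.005}, {"grip": 1, "slide": [0, 0, 50], "yaw": 0}, {"grip": 1, "slide": [0, 0, 45], "yaw": 0}, {"grip": 1, "slide": [0, 0, 12], "yaw": 0}, {"grip": 1, "slide": [0, 0, 4], "yaw": 0}, {"grip": 1, "slide": [0, 0, 0], "yaw": 0}]}}

```text
clock: 19.38
eef_pos: [0.5966, 0.2922, 0.0109]
ee_rot: [0.001, 0.122, 0.993, 0.001]
force: [0.3, -0.1, -0.6]
opening: 0.0311
gripper_force: 39.9
```

```bash
python3 - <<'E'
from h import *
go((.5945,.2987,.009),-.238+np.pi/2); s=state();print(s["opening"],s["gripper_force"],s["force"])
E
```

```text
tcp [0.5966 0.2922 0.0109] slide [3.6 5.8 1.9]
yaw (tool z down) -0.006 tool y ang 1.327
0.03107878583524523 39.937267899513245 [ 0.25353915 -0.07296335 -0.57094289]
```

Emit:
{"fn": "play_rows", "kwargs": {"motion": [{"grip": 1, "slide": [3.5, 6, 0], "yaw": 0}, {"grip": 1, "slide": [0, 0, 2], "yaw": 0}, {"grip": 1, "slide": [0, 0, 0], "yaw": 0}, {"grip": 1, "slide": [0, 0, 0], "yaw": 0}]}}

```text
clock: 19.88
eef_pos: [0.5937, 0.2997, 0.0079]
ee_rot: [0.0, 0.121, 0.993, 0.001]
force: [-2.6, 3.9, 6.0]
opening: 0.0307
gripper_force: 40.6
```

```bash
python3 - <<'E'
from h import *
go((.5945,.2987,.009),-.238+np.pi/2); s=state();print(s["force"])
E
```

```text
tcp [0.5937 0.2997 0.0079] slide [-1.  -0.8 -1.1]
yaw (tool z down) -0.005 tool y ang 1.328
[-2.63982746  3.85902214  5.98976764]
```

Emit:
{"fn": "play_rows", "kwargs": {"motion": [{"grip": 0.4, "slide": [0, 0, 0], "yaw": 0}, {"grip": 0.4, "slide": [0, 0, 0], "yaw": 0}, {"grip": 0.4, "slide": [0, 0, -20], "yaw": 0}, {"grip": 0.4, "slide": [0, 0, -60], "yaw": 0}, {"grip": 0.4, "slide": [0, 0, -60], "yaw": 0}, {"grip": 0.4, "slide": [0, 0, -50], "yaw": -0.13}, {"grip": 0.4, "slide": [0, 0, 0], "yaw": -0.13}, {"grip": 0.4, "slide": [0, 0, 0], "yaw": 0}]}}

```text
clock: 20.88
eef_pos: [0.5938, 0.2984, 0.1991]
ee_rot: [0.001, -0.008, 1.0, 0.0]
force: [0.2, -0.2, 0.3]
opening: 0.0515
gripper_force: 0.0
```

```bash
python3 - <<'E'
from h import *
go((.637,.0375,.195),.022+np.pi/2)
snap("top","t5.png",(170,120,390,285),3.6)
E
```

```text
tcp [0.5938 0.2984 0.1991] slide [ -39.3 -261.5    3.9]
yaw (tool z down) -0.007 tool y ang 1.586
```

View pics/t5.png

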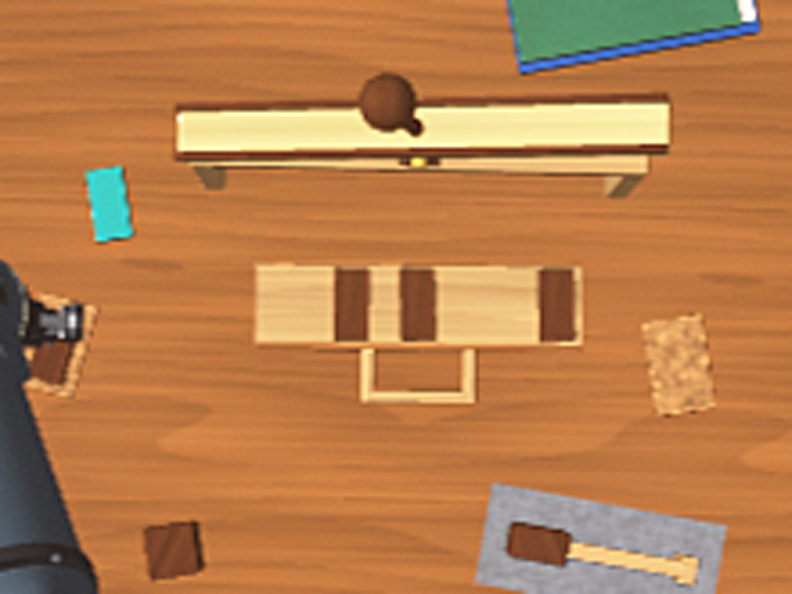

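The hook stands on its pad and planks 2–4 haven't moved. I'll go above plank 2 and check it numerically.

Emit:
{"fn": "play_rows", "kwargs": {"motion": [{"grip": 0.4, "slide": [-8, -53, 0], "yaw": -0.007}, {"grip": 0.4, "slide": [-8, -52, 0], "yaw": 0}, {"grip": 0.4, "slide": [-8, -52, 0], "yaw": 0}, {"grip": 0.4, "slide": [-8, -52, 0], "yaw": 0}, {"grip": 0.4, "slide": [-8, -52, 0], "yaw": 0}, {"grip": 0.4, "slide": [0, 0, 0], "yaw": 0}, {"grip": 0.4, "slide": [0, 0, 0], "yaw": 0}]}}

```text
clock: 21.8
eef_pos: [0.6388, 0.0389, 0.1967]
ee_rot: [-0.001, -0.01, 1.0, 0.0]
force: [-0.2, 0.5, -0.3]
opening: 0.0511
gripper_force: 0.0
```

```bash
cat >> h.py <<'E'
def planks(name="wrist",z=.023):
    c=get_calibration(name); f=grab_frame(name); g=f.astype(int); m=((g.sum(2)<260)&(g[:,:,0]-g[:,:,2]>30)).astype(np.uint8)
    if name=="wrist": m[250:]=0
    m=cv2.morphologyEx(m,cv2.MORPH_OPEN,np.ones((3,3)))
    for k in cv2.findContours(m,cv2.RETR_EXTERNAL,cv2.CHAIN_APPROX_NONE)[0]:
        if cv2.contourArea(k)<(300 if name=="wrist" else 100): continue
        Q=np.array([w(name,p,z,1,c)[:2] for p in k[:,0]])*1000
        (cx,cy),(a,b),t=cv2.minAreaRect(Q.astype(np.float32)); t=t if a>b else t+90
        t=np.radians((t+90)%180-90); print("dark",round(cx,1),round(cy,1),"mm size",round(max(a,b),1),round(min(a,b),1),"heading",round(t,3))
E
python3 - <<'E'
from h import *
go((.637,.0375,.011),.022+np.pi/2); planks()
E
```

```text
tcp [0.6388 0.0389 0.1967] slide [  1.6  -1.4 185.7]
yaw (tool z down) -0.001 tool y ang 1.592
dark 637.1 37.8 mm size 63.7 28.3 heading 0.01
dark 637.8 -17.5 mm size 64.6 28.6 heading 0.003
dark 640.5 -139.6 mm size 64.4 36.5 heading 0.037
dark 601.2 273.9 mm size 35.4 12.0 heading -0.202
```

The detector agrees with my estimate, so I'll grip plank 2.

Emit:
{"fn": "play_rows", "kwargs": {"motion": [{"grip": 0.4, "slide": [1, -1, 60], "yaw": 0}, {"grip": 0.4, "slide": [0, 0, 60], "yaw": 0}, {"grip": 0.4, "slide": [0, 0, 45], "yaw": 0}, {"grip": 0.4, "slide": [0, 0, 20], "yaw": 0}, {"grip": 0.4, "slide": [0, 0, 0], "yaw": 0}, {"grip": 1, "slide": [0, 0, 0], "yaw": 0}, {"grip": 1, "slide": [0, 0, 0], "yaw": 0}, {"grip": 1, "slide": [0, 0, 0], "yaw": 0}]}}

```text
clock: 22.85
eef_pos: [0.6391, 0.0379, 0.0136]
ee_rot: [0.001, -0.012, 1.0, 0.0]
force: [-0.8, 0.6, 6.0]
opening: 0.0308
gripper_force: 40.4
```

Emit:
{"fn": "play_rows", "kwargs": {"motion": [{"grip": 1, "slide": [0, 0, 0], "yaw": 0}, {"grip": 1, "slide": [0, 0, -20], "yaw": 0}, {"grip": 1, "slide": [0, 0, -50], "yaw": 0}, {"grip": 1, "slide": [0, 0, -60], "yaw": 0}, {"grip": 1, "slide": [8, 52, 0], "yaw": 0}, {"grip": 1, "slide": [8, 52, 0], "yaw": 0}, {"grip": 1, "slide": [8, 52, 0], "yaw": 0}, {"grip": 1, "slide": [8, 52, 0], "yaw": 0}]}}

```text
clock: 23.85
eef_pos: [0.6011, 0.2463, 0.1428]
ee_rot: [0.0, -0.011, 1.0, 0.0]
force: [0.2, -0.7, -0.8]
opening: 0.0309
gripper_force: 39.8
```

Emit:
{"fn": "play_rows", "kwargs": {"motion": [{"grip": 1, "slide": [5, 52, 0], "yaw": 0}, {"grip": 1, "slide": [0, 0, 0], "yaw": 0.13}, {"grip": 1, "slide": [0, 0, 0], "yaw": 0.13}, {"grip": 1, "slide": [0, 0, 0], "yaw": 0}, {"grip": 1, "slide": [0, 0, 0], "yaw": 0}]}}

```text
clock: 24.48
eef_pos: [0.5953, 0.2965, 0.1425]
ee_rot: [0.0, 0.117, 0.993, 0.0]
force: [-0.2, 0.1, 0.3]
opening: 0.0307
gripper_force: 39.8
```

```bash
python3 - <<'E'
from h import *
go((.594,.299,.023),-.238+np.pi/2); s=state();print(s["opening"],s["gripper_force"]); planks(z=.019)
E
```

```text
tcp [0.5953 0.2965 0.1425] slide [  1.8   2.1 119.5]
yaw (tool z down) 0.004 tool y ang 1.337
0.03072931305330683 39.76197838783264
dark 647.9 421.9 mm size 37.5 31.9 heading -1.094
dark 602.6 294.6 mm size 62.5 59.9 heading -0.234
dark 441.0 184.6 mm size 60.9 15.1 heading 1.337
```

Emit:
{"fn": "play_rows", "kwargs": {"motion": [{"grip": 1, "slide": [2, 2, 0], "yaw": 0.004}, {"grip": 1, "slide": [0, 0, 50], "yaw": 0}, {"grip": 1, "slide": [0, 0, 45], "yaw": 0}, {"grip": 1, "slide": [0, 0, 17], "yaw": 0}, {"grip": 1, "slide": [0, 0, 4], "yaw": 0}, {"grip": 1, "slide": [0, 0, 1], "yaw": 0}, {"grip": 1, "slide": [0, 0, 1], "yaw": 0}, {"grip": 1, "slide": [0, 0, 0], "yaw": 0}]}}

```text
clock: 25.52
eef_pos: [0.5942, 0.2994, 0.0253]
ee_rot: [0.001, 0.12, 0.993, 0.0]
force: [0.4, -0.1, -0.2]
opening: 0.0305
gripper_force: 39.8
```

Emit:
{"fn": "play_rows", "kwargs": {"motion": [{"grip": 1, "slide": [0, 0, 1.5], "yaw": 0}, {"grip": 1, "slide": [0, 0, 0], "yaw": 0}]}}

```text
clock: 25.78
eef_pos: [0.5943, 0.2993, 0.0246]
ee_rot: [0.001, 0.12, 0.993, 0.001]
force: [-3.8, -1.4, 13.1]
opening: 0.0306
gripper_force: 41.2
```

Emit:
{"fn": "play_rows", "kwargs": {"motion": [{"grip": 1, "slide": [0, 0, -0.7], "yaw": 0}, {"grip": 0.4, "slide": [0, 0, 0], "yaw": 0}, {"grip": 0.4, "slide": [0, 0, 0], "yaw": 0}, {"grip": 0.4, "slide": [0, 0, -20], "yaw": 0}, {"grip": 0.4, "slide": [0, 0, -60], "yaw": 0}, {"grip": 0.4, "slide": [0, 0, -60], "yaw": 0}, {"grip": 0.4, "slide": [0, 0, -30], "yaw": -0.13}, {"grip": 0.4, "slide": [0, 0, 0], "yaw": -0.13}]}}

```text
clock: 26.78
eef_pos: [0.5954, 0.2996, 0.1985]
ee_rot: [0.003, -0.012, 1.0, 0.001]
force: [1.0, -1.0, -0.7]
opening: 0.0514
gripper_force: 0.0
```

Emit:
{"fn": "play_rows", "kwargs": {"motion": [{"grip": 0.4, "slide": [-8, -54, 0], "yaw": 0}, {"grip": 0.4, "slide": [-8, -54, 0], "yaw": 0}, {"grip": 0.4, "slide": [-8, -53, 0], "yaw": 0}, {"grip": 0.4, "slide": [-8, -53, 0], "yaw": 0}, {"grip": 0.4, "slide": [-8, -53, 0], "yaw": 0}, {"grip": 0.4, "slide": [-8, -53, 0], "yaw": 0}, {"grip": 0.4, "slide": [0, 0, 0], "yaw": 0}, {"grip": 0.4, "slide": [0, 0, 0], "yaw": 0}]}}

```text
clock: 27.78
eef_pos: [0.6479, -0.0197, 0.1944]
ee_rot: [0.0, -0.009, 1.0, 0.0]
force: [0.6, 0.5, -0.6]
opening: 0.0514
gripper_force: 0.0
```

```bash
python3 - <<'E'
from h import *
go((.637,-.0205,.012),.022+np.pi/2); planks(); planks("top",.034)
E
```

```text
tcp [ 0.6479 -0.0197  0.1944] slide [ 11.1  -0.7 182.4]
yaw (tool z down) -0.003 tool y ang 1.59
dark 638.5 -20.3 mm size 64.2 28.1 heading 0.05
dark 640.7 -141.1 mm size 64.1 34.2 heading 0.036
dark 142.3 -674.1 mm size 63.2 22.2 heading 1.204
dark 431.5 -131.5 mm size 50.7 29.3 heading 1.4
dark 418.6 184.5 mm size 45.7 45.0 heading -1.38
dark 593.0 297.0 mm size 61.4 31.7 heading -0.239
dark 641.0 -142.6 mm size 57.2 25.3 heading 0.02
dark 816.5 5.0 mm size 49.1 46.5 heading -0.096
```

Emit:
{"fn": "play_rows", "kwargs": {"motion": [{"grip": 0.4, "slide": [10, -1, 60], "yaw": 0}, {"grip": 0.4, "slide": [0, 0, 60], "yaw": 0}, {"grip": 0.4, "slide": [0, 0, 45], "yaw": 0}, {"grip": 0.4, "slide": [0, 0, 17], "yaw": 0}, {"grip": 0.4, "slide": [0, 0, 0], "yaw": 0}, {"grip": 1, "slide": [0, 0, 0], "yaw": 0}, {"grip": 1, "slide": [0, 0, 0], "yaw": 0}, {"grip": 1, "slide": [0, 0, 0], "yaw": 0}]}}

```text
clock: 28.88
eef_pos: [0.6395, -0.021, 0.0138]
ee_rot: [0.002, -0.01, 1.0, 0.0]
force: [-1.6, 0.5, 7.9]
opening: 0.0305
gripper_force: 40.2
```

Emit:
{"fn": "play_rows", "kwargs": {"motion": [{"grip": 1, "slide": [0, 0, 0], "yaw": 0}, {"grip": 1, "slide": [0, 0, -20], "yaw": 0}, {"grip": 1, "slide": [0, 0, -50], "yaw": 0}, {"grip": 1, "slide": [0, 0, -60], "yaw": 0}, {"grip": 1, "slide": [6, 53, 0], "yaw": 0}, {"grip": 1, "slide": [6, 53, 0], "yaw": 0}, {"grip": 1, "slide": [6, 53, 0], "yaw": 0}, {"grip": 1, "slide": [6, 53, 0], "yaw": 0}]}}

```text
clock: 29.88
eef_pos: [0.6099, 0.1921, 0.143]
ee_rot: [0.001, -0.009, 1.0, 0.0]
force: [1.3, 0.1, -0.6]
opening: 0.0306
gripper_force: 39.5
```

Emit:
{"fn": "play_rows", "kwargs": {"motion": [{"grip": 1, "slide": [6, 53, 0], "yaw": 0}, {"grip": 1, "slide": [6, 53, 0], "yaw": 0}, {"grip": 1, "slide": [0, 0, 0], "yaw": 0.13}, {"grip": 1, "slide": [0, 0, 0], "yaw": 0.13}, {"grip": 1, "slide": [0, 0, 0], "yaw": 0}, {"grip": 1, "slide": [0, 0, 0], "yaw": 0}]}}

```text
clock: 30.62
eef_pos: [0.596, 0.296, 0.1422]
ee_rot: [0.0, 0.119, 0.993, 0.0]
force: [0.9, -0.5, -0.0]
opening: 0.0312
gripper_force: 39.5
```

```bash
python3 - <<'E'
from h import *
go((.594,.299,.042),-.238+np.pi/2); s=state();print(s["opening"],s["gripper_force"])
E
```

```text
tcp [0.596  0.296  0.1422] slide [  2.7   2.3 100.2]
yaw (tool z down) -0.0 tool y ang 1.333
0.03118323738462128 39.54260766506195
```

Emit:
{"fn": "play_rows", "kwargs": {"motion": [{"grip": 1, "slide": [2.5, 2, 0], "yaw": 0}, {"grip": 1, "slide": [0, 0, 45], "yaw": 0}, {"grip": 1, "slide": [0, 0, 40], "yaw": 0}, {"grip": 1, "slide": [0, 0, 11], "yaw": 0}, {"grip": 1, "slide": [0, 0, 4], "yaw": 0}, {"grip": 1, "slide": [0, 0, 1.5], "yaw": 0}, {"grip": 1, "slide": [0, 0, 1], "yaw": 0}, {"grip": 1, "slide": [0, 0, 0], "yaw": 0}]}}

```text
clock: 31.62
eef_pos: [0.5943, 0.2989, 0.0398]
ee_rot: [0.001, 0.12, 0.993, 0.0]
force: [-0.7, -0.2, 2.5]
opening: 0.0307
gripper_force: 39.8
```

Emit:
{"fn": "play_rows", "kwargs": {"motion": [{"grip": 0.4, "slide": [0, 0, 0], "yaw": 0}, {"grip": 0.4, "slide": [0, 0, 0], "yaw": 0}, {"grip": 0.4, "slide": [0, 0, -20], "yaw": 0}, {"grip": 0.4, "slide": [0, 0, -60], "yaw": 0}, {"grip": 0.4, "slide": [0, 0, -60], "yaw": 0}, {"grip": 0.4, "slide": [0, 0, -15], "yaw": -0.13}, {"grip": 0.4, "slide": [0, 0, 0], "yaw": -0.13}, {"grip": 0.4, "slide": [0, 0, 0], "yaw": 0}]}}

```text
clock: 32.62
eef_pos: [0.5941, 0.2985, 0.1956]
ee_rot: [0.001, -0.009, 1.0, 0.0]
force: [0.3, 0.5, 0.2]
opening: 0.0512
gripper_force: 0.0
```

Emit:
{"fn": "play_rows", "kwargs": {"motion": [{"grip": 0.4, "slide": [-5, -55, 0], "yaw": 0}, {"grip": 0.4, "slide": [-5, -55, 0], "yaw": 0}, {"grip": 0.4, "slide": [-5, -55, 0], "yaw": 0}, {"grip": 0.4, "slide": [-5, -55, 0], "yaw": 0}, {"grip": 0.4, "slide": [-5, -55, 0], "yaw": 0}, {"grip": 0.4, "slide": [-4, -55, 0], "yaw": 0}, {"grip": 0.4, "slide": [-4, -55, 0], "yaw": 0}, {"grip": 0.4, "slide": [-4, -55, 0], "yaw": 0}]}}

```text
clock: 33.62
eef_pos: [0.6392, -0.1423, 0.1944]
ee_rot: [0.0, -0.008, 1.0, 0.0]
force: [1.0, 0.1, 0.1]
opening: 0.051
gripper_force: 0.0
```

Emit:
{"fn": "play_rows", "kwargs": {"motion": [{"grip": 0.4, "slide": [0, 0, 0], "yaw": 0}, {"grip": 0.4, "slide": [0, 0, 0], "yaw": 0}]}}

```text
clock: 33.88
eef_pos: [0.6392, -0.1402, 0.194]
ee_rot: [-0.0, -0.008, 1.0, 0.0]
force: [-0.4, 0.1, 0.9]
opening: 0.0513
gripper_force: 0.0
```

```bash
python3 - <<'E'
from h import *
go((.640,-.1415,.012),.022+np.pi/2); planks(); planks("top",.049)
E
```

```text
tcp [ 0.6392 -0.1402  0.194 ] slide [ -0.9  -1.4 182. ]
yaw (tool z down) -0.005 tool y ang 1.587
dark 640.3 -143.6 mm size 64.5 29.2 heading 0.041
dark 145.4 -667.9 mm size 62.7 22.0 heading 1.204
dark 419.2 183.0 mm size 45.3 44.6 heading -1.38
dark 592.1 294.3 mm size 63.4 35.9 heading -0.227
dark 811.3 3.9 mm size 47.8 44.1 heading 0.026
```

Emit:
{"fn": "play_rows", "kwargs": {"motion": [{"grip": 0.4, "slide": [-1, -2, 60], "yaw": -0.005}, {"grip": 0.4, "slide": [0, 0, 60], "yaw": 0}, {"grip": 0.4, "slide": [0, 0, 45], "yaw": 0}, {"grip": 0.4, "slide": [0, 0, 17], "yaw": 0}, {"grip": 0.4, "slide": [0, 0, 0], "yaw": 0}, {"grip": 1, "slide": [0, 0, 0], "yaw": 0}, {"grip": 1, "slide": [0, 0, 0], "yaw": 0}, {"grip": 1, "slide": [0, 0, 0], "yaw": 0}]}}

```text
clock: 34.98
eef_pos: [0.6419, -0.1428, 0.0143]
ee_rot: [0.002, -0.012, 1.0, -0.0]
force: [0.3, 0.1, 7.7]
opening: 0.0307
gripper_force: 40.9
```

Emit:
{"fn": "play_rows", "kwargs": {"motion": [{"grip": 1, "slide": [0, 0, 0], "yaw": 0}, {"grip": 1, "slide": [0, 0, -20], "yaw": 0}, {"grip": 1, "slide": [0, 0, -50], "yaw": 0}, {"grip": 1, "slide": [0, 0, -60], "yaw": 0}, {"grip": 1, "slide": [4, 55, 0], "yaw": 0}, {"grip": 1, "slide": [5, 55, 0], "yaw": 0}, {"grip": 1, "slide": [4, 55, 0], "yaw": 0}, {"grip": 1, "slide": [5, 55, 0], "yaw": 0}]}}

```text
clock: 35.98
eef_pos: [0.6171, 0.0786, 0.144]
ee_rot: [0.001, -0.012, 1.0, 0.0]
force: [0.7, 0.6, 0.4]
opening: 0.0307
gripper_force: 40.0
```

Emit:
{"fn": "play_rows", "kwargs": {"motion": [{"grip": 1, "slide": [4, 55, 0], "yaw": 0}, {"grip": 1, "slide": [5, 55, 0], "yaw": 0}, {"grip": 1, "slide": [4, 55, 0], "yaw": 0}, {"grip": 1, "slide": [5, 55, 0], "yaw": 0}, {"grip": 1, "slide": [0, 0, 0], "yaw": 0.13}, {"grip": 1, "slide": [0, 0, 0], "yaw": 0.13}, {"grip": 1, "slide": [0, 0, 0], "yaw": 0}, {"grip": 1, "slide": [0, 0, 0], "yaw": 0}]}}

```text
clock: 36.98
eef_pos: [0.5939, 0.2964, 0.143]
ee_rot: [0.0, 0.116, 0.993, 0.0]
force: [0.1, -0.6, -1.1]
opening: 0.0304
gripper_force: 40.0
```

```bash
python3 - <<'E'
from h import *
go((.594,.299,.057),-.238+np.pi/2); s=state();print(s["opening"],s["gripper_force"])
E
```

```text
tcp [0.5939 0.2964 0.143 ] slide [ 0.5  2.5 86. ]
yaw (tool z down) 0.005 tool y ang 1.338
0.03037624147598891 40.007609724998474
```

Emit:
{"fn": "play_rows", "kwargs": {"motion": [{"grip": 1, "slide": [0.5, 2.5, 0], "yaw": 0.005}, {"grip": 1, "slide": [0, 0, 40], "yaw": 0}, {"grip": 1, "slide": [0, 0, 30], "yaw": 0}, {"grip": 1, "slide": [0, 0, 12], "yaw": 0}, {"grip": 1, "slide": [0, 0, 4], "yaw": 0}, {"grip": 1, "slide": [0, 0, 1.5], "yaw": 0}, {"grip": 1, "slide": [0, 0, 1], "yaw": 0}, {"grip": 1, "slide": [0, 0, 0], "yaw": 0}]}}

```text
clock: 37.98
eef_pos: [0.5945, 0.2992, 0.0553]
ee_rot: [0.001, 0.12, 0.993, 0.001]
force: [-1.2, -0.8, 6.5]
opening: 0.0306
gripper_force: 40.7
```

Contact made. I'll release, retreat and check.

Emit:
{"fn": "play_rows", "kwargs": {"motion": [{"grip": 0.4, "slide": [0, 0, 0], "yaw": 0}, {"grip": 0.4, "slide": [0, 0, 0], "yaw": 0}, {"grip": 0.4, "slide": [0, 0, -20], "yaw": 0}, {"grip": 0.4, "slide": [0, 0, -60], "yaw": 0}, {"grip": 0.4, "slide": [0, 0, -60], "yaw": 0}, {"grip": 0.4, "slide": [60, 0, 0], "yaw": 0}, {"grip": 0.4, "slide": [50, 30, 0], "yaw": 0}, {"grip": 0.4, "slide": [20, 50, 0], "yaw": 0}]}}

```text
clock: 38.98
eef_pos: [0.4843, 0.4082, 0.1945]
ee_rot: [-0.0, 0.12, 0.993, 0.0]
force: [2.0, 0.2, 0.6]
opening: 0.0512
gripper_force: 0.0
```

Emit:
{"fn": "play_rows", "kwargs": {"motion": [{"grip": 0.4, "slide": [0, 55, -20], "yaw": 0}, {"grip": 0.4, "slide": [0, 55, 0], "yaw": 0}, {"grip": 0.4, "slide": [0, 0, 0], "yaw": 0}, {"grip": 0.4, "slide": [0, 0, 0], "yaw": 0}]}}

```text
clock: 39.48
eef_pos: [0.513, 0.5139, 0.213]
ee_rot: [0.0, 0.12, 0.993, -0.001]
force: [0.5, -0.6, -0.5]
opening: 0.051
gripper_force: 0.0
```

```bash
python3 - <<'E'
from h import *
planks("top",.064)
snap("top","t9.png",(170,120,390,285),2.2);snap("scene","s9.png",(130,130,480,350),2.26)
a=cv2.imread("pics/t9.png");b=cv2.imread("pics/s9.png");W=791
b=cv2.resize(b,(484,304)); a=cv2.resize(a,(484,int(363*1)))[0:296]
cv2.imwrite("pics/m9.png",np.vstack([a,b]))
E
```

```text
dark 150.1 -662.6 mm size 62.8 22.9 heading 1.07
dark 433.0 -128.3 mm size 51.1 28.2 heading 1.4
dark 419.5 181.1 mm size 45.9 45.0 heading -1.393
dark 591.9 293.4 mm size 63.3 38.8 heading -0.239
dark 810.4 3.8 mm size 48.6 48.5 heading 1.486
```

View pics/m9.png

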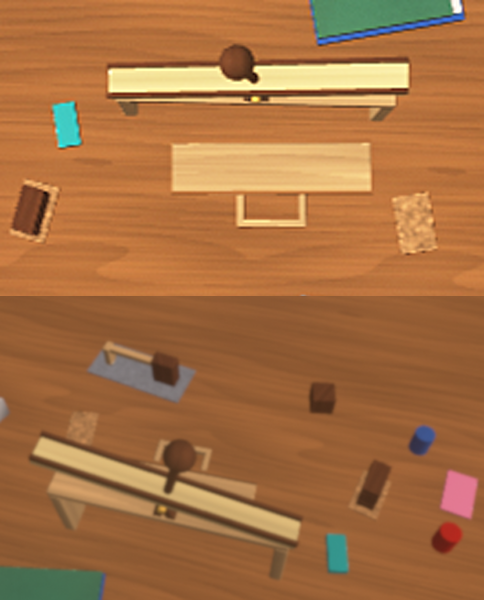

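The four planks form one flush pile on mat_a at (34,210). The hook is on its pad, the tray is clear, and the bystanders haven't moved. The ramp's low end is on the mat_a side.

```bash
python3 -c "
from workcell import *
print(job_done())"
```

```text
the job is handed in; nothing more can be done
None
```

I handed the job in, and no verdict came back: I hooked the tray out well clear of the ramp, stacked all four planks flush on mat_a (the low side) and stood the hook back on its pad, with the other toys untouched.

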